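# Uncouple a bicycle trailer's drawbar and hold it up

### The arm

A 6-joint arm with a two-finger parallel gripper is mounted at the origin on the work surface. World frame = base frame: x ahead of the robot, y to its left, z up, the work surface at z = 0. Lengths are in m, angles in rad, forces in N, time in s.
With the tool pointing down it reaches from about 0.375 to 0.825 m from the base axis. Payload 5.5 kg.
Tool frame: the origin (TCP) lies between the finger pads; the fingertips stand 22 mm ahead of it and the grasp point (between the pads) lies 3 mm ahead of it (arm.tcp_to_tips is the distance from the TCP to the fingertips, in m); z points along the fingers, y is the direction in which the jaws open and shut (so a half turn about z gives the same grasp; the last joint's range is limited). The gripper opens to 85 mm and grips with 20 to 120 N. Pads are 22 mm wide; open, the fingers measure 114 mm over their backs; the gripper's body (76 mm by 85 mm) begins 54 mm behind the grasp point. The pads swing forward as they close: fully open they stand 13 mm farther back than shut.
Start: joints at [1.326, 0.314, -0.047, 1.21, 0, 1.571], TCP at [0.145, 0.582, 0.253] pointing down, gripper open.
Joint ranges: [-2.67, 2.67], [-0.69, 1.73], [-1.03, 1.25], [-2.08, 2.16], [-1.42, 1.45], [-3.14, 3.14]. Speed limits (rad/s): [2.39, 2.39, 3.01, 3.14, 3.14, 3.14].

### API

Orientations are given as a unit quaternion [x, y, z, w].
In Python, from cell import arm, viewer, hand_in, models gives the robot as it stands.
- The arm moves only by the shell command python3 -m inch 'ROWS'. ROWS is a JSON object of lists of equal length, an entry for each row: "offset": the shift along the world's x, y, z in m, a list of three; "rotation": the turn, a rotation vector about the world's x, y, z in rad, a list of three; "grip": the opening, from 0 (shut) to 1 (fully open). A call has 1 to 20 rows; each row is the pose to reach, as a shift and turn from the pose commanded when the call began; what a row does not reach only later rows make up. A row lasts 1/10 s, in which the tool goes at most 50 mm and 8.59 degrees, less where a joint would pass 70% of its speed; a pose out of reach is approached as far as the arm can. A call with a gripper value outside its range is refused whole. The fingers move at their own pace and stop on an object; the grip force is fixed at half the most. Time passes only in rows, so rows that repeat a pose let the fingers close. It gives the time, the measured TCP pose, the force and the opening at its end, in the units of the state.
- arm.state(): the state, without advancing time (a new reading comes with each control period).
- viewer.snapshot(name): name is "scene" or "top"; returns a dict with "img" (400x640x3 uint8, red, green, blue), "range_z" (400x640 float32, m along the optical axis (not along the pixel's ray), 0 where there is no reading), "fx", "fy", "cx", "cy" (pixels), "pose" (4x4, takes a point from camera to world coordinates). Camera axes: x right, y down, z forward; pixel columns grow to the right and rows downward; lengths in m; the calibration is good to about 2 mm. A picture is of the moment at which its call begins.
- hand_in(): hands the job in, once; it reports no verdict.
Trained networks look in a picture, given as the dict that the camera call returned (one of the last four; its "shot" number tells which), for a name from the list of things; names that differ only in an ending like _2 or _b are one class to them, and where a whole thing is asked for, a point or a joint stands for the part that bears it (a point fixed in the world has none). Each returns a list of dicts, best first, with "p" (0 to 1); they miss things now and then, are a little off and sometimes report something else, mostly with a low value. They report only what shows in the picture. A call takes as long as a camera call.
- models.recognise(picture, label): "location" ([x, y, z] in m, in world coordinates, good to about 4 mm: the middle of the surface that is visible of it).
The state is a dict: "clock": time; "joints": joint angles; "joint_velocities": joint speeds; "tau": joint torques, N m; "position": TCP position; "tcp_rot": TCP orientation; "force": force on the tool from outside, world axes, zero at the start; "torque": the same for the moment, N m; "grip_width": opening from 0.0 (shut) to 1.0 (fully open).
Only numpy, scipy, OpenCV 4.12 (cv2) and the standard library are available. Lean on these libraries where they do the work, as an engineer would, in place of code of your own. Each camera call takes 0.05 s, during which the arm holds its last target. There are 200 camera calls.

### The job

The drawbar of the bicycle trailer on the bench is latched onto its ball for a trial fit, and the ball is to be greased. Pull the coupler's spring latch sideways by its upright pull tab until the bolt is clear, then, still holding it out, lift the coupler off the ball without heaving against the latch, and finish holding it raised and still by the latch, its open underside at least 3 cm above the top of the ball; do not let go. Leave the tools and tins lying around where they are.

Things in the scene. Friction and masses are not known exactly. Their poses are not given: they have to be found in the camera images.
- trailer_frame: The whole fixed set-up, a wooden trailer front frame (340 x 205 mm, deck 127 mm above the bench, a carton on it to 172 mm) propped on battens and, 300 mm in front of its hinge, the ball mount. Origin: on the bench surface directly below the ball's centre. z up; +y points from the hinge along the drawbar to its nose, so the frame lies on the -y side; -x is the side to which the latch is pulled.
- ball_mount: Fixed: a wooden block (100 x 140 x 45 mm) screwed to the bench, carrying a steel plate and a 30 mm steel ball on a 14 mm neck; ball centre 95 mm above the bench. Same origin and axes as trailer_frame.
- ball_top (a point): The topmost point of the ball, 110 mm above the bench (hidden inside the coupler at the start).
- drawbar_hinge (a point): Middle of the drawbar's hinge pin, which is level and parallel to the frame's x axis; 300 mm behind the ball (-y), 95 mm above the bench. Fixed.
- drawbar (a joint): Angle of the drawbar (30 mm square aluminium tube; with coupler about 0.8 kg, so about 7 N are needed at the coupler) about its hinge, rad: 0 seated on the ball, grows as the coupler rises, stop at 0.60. Falls by its own weight when let go.
- coupler: Grey cast coupler at the drawbar's nose, a round hood 52 mm across over the ball, from 25 mm below to 24 mm above its origin, with a square sleeve (38 mm) towards the hinge. Origin: centre of its ball socket, at the ball's centre when seated. Axes as trailer_frame when seated, tilting with the drawbar.
- coupler_mouth (a point): Centre of the coupler's open underside, 25 mm below the coupler's origin along its z.
- latch (a joint): Travel of the spring bolt, m: 0 fully in (10 mm bolt below the ball, which stops the coupler from rising), grows as it is pulled along the coupler's -x, end stop at 0.027. The ball is free from about 0.021. Spring: about 4 N at the start to 10 N at the stop; it springs back when let go.
- pull_tab: Upright pull tab of the latch, a rubber-covered plate on the bolt's stem: 10 mm thick (along the coupler's x), 32 mm wide (along y), free above the stem over 44 mm, its top 132 mm above the bench at first. Origin: on the bolt's axis, coupler's (-0.090, -0.013, -0.017) with the latch in. 59 mm from the hood; the stem's housing (18 mm thick) ends 29 mm from the tab, its top 87 mm above the bench.
- tab_grip (a point): Middle of the tab's grip, 33 mm above the tab's origin along its z, 111 mm above the bench when seated. Pinch here across the 10 mm (fingers on either side along the coupler's x); it moves with latch and drawbar.
- grease_tin: Round tin with lid, 76 mm across, 52 mm high, standing beyond the ball mount. Origin under its centre. Leave alone.
- spanner: Steel spanner, 180 mm long, lying beside the drawbar. Origin under its middle. Leave alone.
- sanding_block: Cork sanding block, 110 x 67 x 37 mm, on the bench in front of the drawbar's nose. Origin under its centre. Leave alone.
- mallet: Rubber mallet, 300 mm long, head 64 mm thick, lying on the bench. Origin under the handle. Leave alone.
- screw_jar: Glass jar with lid, 70 mm across, 85 mm high. Origin under its centre. Leave alone.
- try_square: Try square, wooden stock 130 mm, steel blade 190 mm, lying flat beside the drawbar. Origin under the stock's middle. Leave alone.
- block_plane: Small steel block plane, 160 x 52 x 50 mm. Origin under its centre. Leave alone.

How it is judged:
On the way, in this order (a step that is already met when the one before it is completed fails the run):
1. the latch is pulled out sideways, clear of the ball, with the coupler still seated (value of joint latch above 0.019 m and value of joint drawbar below 0.03 rad), for 0.1 s.
2. the coupler is lifted off the ball, its underside 3 cm above it (z of coupler_mouth in the frame of ball_mount above 0.14 m and contact force between coupler and ball_mount below 0.5 N), for 0.2 s.
At the end, for the whole second after the job is handed in: The fingers hold the coupler by the latch's pull tab (contact force over 3 N) with the centre of its underside at least 30 mm above the top of the ball, still (under 0.06 rad/s), and touching the ball no more (all of step 2 and contact force between pull_tab and the fingers above 3 N and velocity of joint drawbar between -0.06 and 0.06 rad/s); the arm keeps its last pose, push and grip.
It fails at once if the coupler was heaved or pressed against the ball with over 40 N (contact force between coupler and ball_mount above 40 N).
It fails at once if a bystander was moved by more than 3 cm (distance of any of grease_tin, spanner, sanding_block, mallet, screw_jar, try_square, block_plane from where it was at the start of the episode above 0.03 m).
It also fails if it takes over 32 s, if anything falls off the work surface, if the arm or the gripper's body presses on something with over 40 N, if the wrist force passes 120 N, or if a joint passes its speed limit or range.

## Working session

There is one attempt and no reset: what is moved stays moved. The work goes in short steps, Python scripts to look and compute and a shell command to move; the robot and the scene stay as the last step left them, time stands still between calls to the robot, and variables do not carry over. Pictures are saved under pics/ and viewed, about 8 in all and at most 12, crops included, and the job is handed in when it is done.

```bash
mkdir -p pics; ls; python3 - <<'E'
from cell import arm, viewer, models
import cv2
print(arm.state())
for n in ("scene","top"):
    s=viewer.snapshot(n); cv2.imwrite(f"pics/{n}0.png",s["img"][:,:,::-1])
    print(n,s["fx"],s["cx"],s["cy"],s["pose"].round(3).tolist())
    for l in ("pull_tab","tab_grip","coupler","latch","drawbar","ball_mount","trailer_frame","mallet","screw_jar","grease_tin","sanding_block"):
        print(l,[(round(d["p"],2),[round(float(v),3) for v in d["location"]]) for d in models.recognise(s,l)[:2]])
E
```

```text
pics
{'clock': 0.0, 'joints': array([ 1.32601372e+00,  3.14203860e-01, -4.80541957e-02,  1.21019489e+00,
       -2.07442567e-05,  1.57079741e+00]), 'joint_velocities': array([ 0.00222609, -0.00086319,  0.0010876 , -0.00062458, -0.0001181 ,
        0.00134598]), 'tau': array([-1.24331236e-04, -5.39589643e+01,  3.39751160e+01,  1.90914888e-02,
       -4.38896777e-04, -9.18649647e-06]), 'position': array([0.14528602, 0.58160224, 0.25245872]), 'tcp_rot': array([ 1.22086457e-01,  9.92519124e-01, -8.23379021e-04, -9.08299024e-05]), 'force': array([ 0.03120949,  0.28508089, -0.76855838]), 'torque': array([-0.03197911, -0.01504869, -0.00898567]), 'grip_width': 1.000334561276227}
scene 516.04029076263 321.1043614425264 197.48276131634708 [[0.662, 0.6, -0.449, 1.324], [0.749, -0.516, 0.415, -0.592], [0.018, -0.612, -0.791, 1.403], [0.0, 0.0, 0.0, 1.0]]
pull_tab []
tab_grip [(0.42, [0.523, -0.005, 0.11])]
coupler [(0.69, [0.601, -0.037, 0.116])]
latch [(0.5, [0.523, -0.005, 0.104])]
drawbar [(0.67, [0.573, -0.119, 0.11])]
ball_mount [(0.86, [0.641, -0.01, 0.046]), (0.64, [0.524, -0.005, 0.101])
[... 307 characters left out ...]
 [-1.0, -0.028, 0.012, 0.077], [-0.008, -0.124, -0.992, 1.35], [0.0, 0.0, 0.0, 1.0]]
pull_tab [(0.41, [0.49, 0.354, 0.028])]
tab_grip [(0.46, [0.52, -0.002, 0.127])]
coupler [(0.74, [0.605, 0.148, 0.035]), (0.61, [0.521, -0.006, 0.123])]
latch [(0.53, [0.52, 0.0, 0.128]), (0.45, [0.516, -0.006, 0.119])]
drawbar [(0.77, [0.569, -0.11, 0.112]), (0.44, [0.402, -0.118, 0.012])]
ball_mount [(0.61, [0.612, 0.023, 0.048])]
trailer_frame [(0.73, [0.522, -0.375, 0.125]), (0.56, [0.654, -0.176, 0.007])]
mallet [(0.9, [0.497, 0.507, 0.042]), (0.65, [0.488, 0.352, 0.029])]
screw_jar []
grease_tin [(0.91, [0.734, 0.005, 0.052])]
sanding_block [(0.62, [0.608, 0.147, 0.038]), (0.61, [0.492, 0.353, 0.027])]
```

View pics/scene0.png

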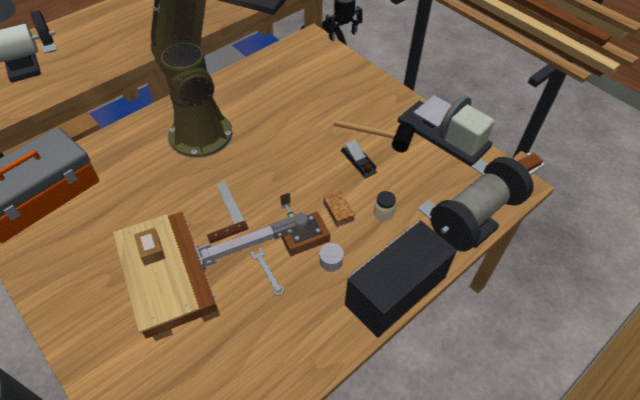

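View pics/top0.png

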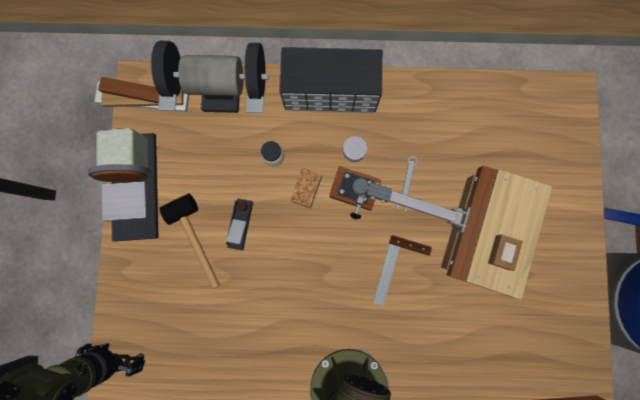

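```bash
cat > h.py <<'E'
import numpy as np, cv2
def cloud(s):
    z=s["range_z"]; v,u=np.indices(z.shape)
    P=np.stack([(u-s["cx"])/s["fx"]*z,(v-s["cy"])/s["fy"]*z,z],-1)
    W=P@s["pose"][:3,:3].T+s["pose"][:3,3]; W[z==0]=np.nan
    return W
E
python3 - <<'E'
from cell import viewer
from h import *
for n in ("top","scene"):
    s=viewer.snapshot(n); W=cloud(s).reshape(-1,3)
    near=W[(abs(W[:,0]-.52)<.05)&(abs(W[:,1])<.06)]
    t=near[(near[:,2]>.115)&(near[:,2]<.15)]
    t=t[np.hypot(*(t[:,:2]-[.52,-.003]).T)<.03]
    r=cv2.minAreaRect(t[:,:2].astype(np.float32)*1000); print(n,"tab",len(t),t.mean(0).round(4),t[:,2].max().round(4),r)
    # drawbar top z=.11
    d=W[(abs(W[:,2]-.110)<.006)&(W[:,1]<-.06)&(W[:,1]>-.22)&(abs(W[:,0]-.57)<.06)]
    r=cv2.minAreaRect(d[:,:2].astype(np.float32)*1000); print("bar",len(d),d.mean(0).round(4),r)
    c=d[:,:2]-d[:,:2].mean(0); print(np.linalg.svd(c,full_matrices=False)[2][0])
    h=W[(W[:,2]>.115)&(W[:,2]<.125)&(abs(W[:,0]-.605)<.05)&(abs(W[:,1]+.01)<.05)]; print("hood",len(h),h.mean(0).round(4) if len(h) else 0, np.ptp(h,axis=0) if len(h) else 0)
E
```

```text
top tab 42 [ 0.5179 -0.0025  0.1301] 0.1367 ((518.2343139648438, -2.5357608795166016), (30.936792373657227, 9.726165771484375), 72.55672454833984)
bar 533 [ 0.5696 -0.1432  0.1105] ((569.2661743164062, -138.40228271484375), (173.3057403564453, 46.23270034790039), 70.54142761230469)
[0.3036725  0.95277648]
hood 163 [ 0.6043 -0.027   0.1181] [0.05248213 0.06432129 0.00951319]
scene tab 52 [ 0.5214 -0.0038  0.1257] 0.1331 ((520.72802734375, -1.9390735626220703), (32.879722595214844, 14.926715850830078), 73.2572021484375)
bar 480 [ 0.5741 -0.1415  0.1099] ((574.86328125, -140.24868774414062), (174.0585479736328, 46.77216339111328), 72.19943237304688)
[-0.32209908 -0.94670596]
hood 123 [ 0.6073 -0.0287  0.118 ] [0.05036255 0.0640927  0.00896465]
```

The scene picture shows the tab at about (286,200) beside the hood, with the drawbar running back to (200,255). The top picture shows the tab at (357,215) with free space all around it. From these the tab is at about (0.5195, -0.0025) and the frame's +y is about (0.312, 0.950). I'll hover above the tab with the jaws turned -94.2° and half open.

```bash
python3 -m inch '{"offset":[[0.3745,-0.5845,-0.043],[0.3745,-0.5845,-0.043],[0.3745,-0.5845,-0.043],[0.3745,-0.5845,-0.043],[0.3745,-0.5845,-0.043],[0.3745,-0.5845,-0.043],[0.3745,-0.5845,-0.043],[0.3745,-0.5845,-0.043],[0.3745,-0.5845,-0.043],[0.3745,-0.5845,-0.043],[0.3745,-0.5845,-0.043],[0.3745,-0.5845,-0.043],[0.3745,-0.5845,-0.043],[0.3745,-0.5845,-0.043],[0.3745,-0.5845,-0.043],[0.3745,-0.5845,-0.043],[0.3745,-0.5845,-0.043],[0.3745,-0.5845,-0.043]],"rotation":[[0,0,-1.644],[0,0,-1.644],[0,0,-1.644],[0,0,-1.644],[0,0,-1.644],[0,0,-1.644],[0,0,-1.644],[0,0,-1.644],[0,0,-1.644],[0,0,-1.644],[0,0,-1.644],[0,0,-1.644],[0,0,-1.644],[0,0,-1.644],[0,0,-1.644],[0,0,-1.644],[0,0,-1.644],[0,0,-1.644]],"grip":[0.55,0.55,0.55,0.55,0.55,0.55,0.55,0.55,0.55,0.55,0.55,0.55,0.55,0.55,0.55,0.55,0.55,0.55]}'
python3 - <<'E'
from cell import arm,viewer
from h import *
from scipy.spatial.transform import Rotation as R
st=arm.state(); print(st["clock"],st["position"],R.from_quat(st["tcp_rot"]).as_matrix().round(3).tolist(),st["joints"].round(2),st["force"],st["grip_width"])
s=viewer.snapshot("scene"); im=s["img"][150:280,200:380,::-1]; cv2.imwrite("pics/c1.png",cv2.resize(im,None,fx=4,fy=4,interpolation=cv2.INTER_CUBIC))
E
```

```text
clock: 3.1
position: [0.5193, -0.0012, 0.2105]
tcp_rot: [0.81, 0.587, 0.0, -0.0]
force: [-0.1, 0.2, -0.1]
grip_width: 0.548
3.1 [ 0.51931137 -0.00120329  0.21047942] [[0.311, 0.95, -0.0], [0.95, -0.311, 0.0], [0.0, -0.0, -1.0]] [-0.    0.18 -0.31  1.07  0.    1.88] [-0.10247295  0.24591639 -0.08599347] 0.5477634589220693
```

View pics/c1.png

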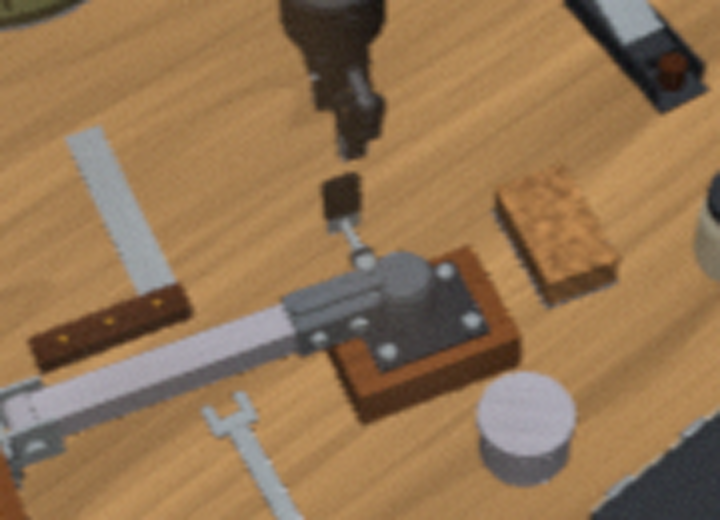

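The crop shows the fingertips at about (350,150), just above the tab at (341,192), and they line up. Next I'll descend 96 mm and close.

```bash
python3 -m inch '{"offset":[[0,-0.001,-0.03],[0,-0.001,-0.06],[0,-0.001,-0.08],[0,-0.001,-0.09],[0,-0.001,-0.096],[0,-0.001,-0.096],[0,-0.001,-0.096],[0,-0.001,-0.096],[0,-0.001,-0.096],[0,-0.001,-0.096],[0,-0.001,-0.096],[0,-0.001,-0.096],[0,-0.001,-0.096],[0,-0.001,-0.096]],"rotation":[[0,0,0],[0,0,0],[0,0,0],[0,0,0],[0,0,0],[0,0,0],[0,0,0],[0,0,0],[0,0,0],[0,0,0],[0,0,0],[0,0,0],[0,0,0],[0,0,0]],"grip":[0.55,0.55,0.55,0.55,0.55,0.55,0,0,0,0,0,0,0,0]}'
```

```text
clock: 4.55
position: [0.5182, -0.0024, 0.1151]
tcp_rot: [0.81, 0.587, -0.0, -0.002]
force: [-8.2, 3.3, 9.7]
grip_width: 0.112
```

```bash
python3 -m inch '{"offset":[[-0.0038,0.00125,0],[-0.0076,0.0025,0],[-0.0114,0.00375,0],[-0.0152,0.005,0],[-0.019,0.00625,0],[-0.0228,0.0075,0],[-0.0247,0.0081,0],[-0.0247,0.0081,0],[-0.0247,0.0081,0],[-0.0247,0.0081,0]],"rotation":[[0,0,0],[0,0,0],[0,0,0],[0,0,0],[0,0,0],[0,0,0],[0,0,0],[0,0,0],[0,0,0],[0,0,0]],"grip":[0,0,0,0,0,0,0,0,0,0]}'
python3 - <<'E'
from cell import arm,viewer
from h import *
s=viewer.snapshot("scene"); im=s["img"][170:260,240:360,::-1]; cv2.imwrite("pics/c2.png",cv2.resize(im,None,fx=6,fy=6,interpolation=cv2.INTER_CUBIC))
E
```

```text
clock: 5.55
position: [0.4978, 0.0039, 0.1153]
tcp_rot: [0.81, 0.586, 0.002, 0.002]
force: [7.9, -3.8, -2.2]
grip_width: 0.113
```

View pics/c2.png

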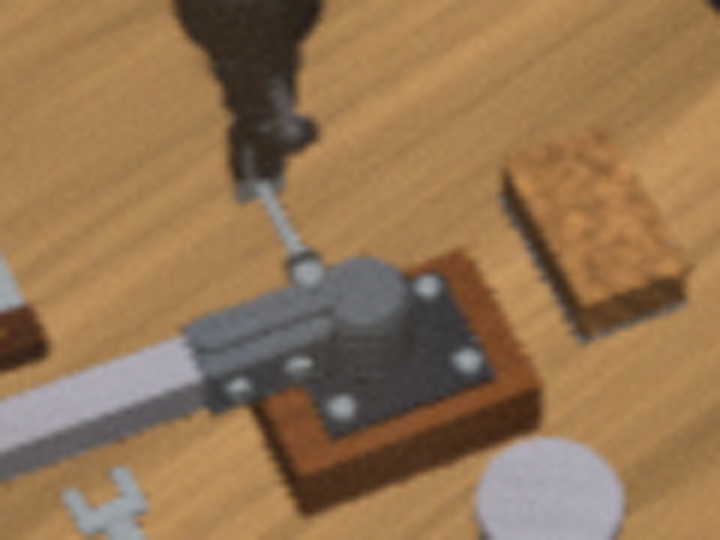

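The crop shows the stem drawn out at about (280,220) with the coupler still seated. Travel is about 21.4 mm and the spring force of 8.8 N agrees with that, but it is marginal. I'll pull 3.5 mm more.

```bash
python3 -m inch '{"offset":[[-0.0015,0.0005,0],[-0.0033,0.0011,0],[-0.0033,0.0011,0],[-0.0033,0.0011,0],[-0.0033,0.0011,0]],"rotation":[[0,0,0],[0,0,0],[0,0,0],[0,0,0],[0,0,0]],"grip":[0,0,0,0,0]}'
python3 - <<'E'
import numpy as np
from scipy.spatial.transform import Rotation as R
ex=np.array([.9503,-.3115,0]); 
# TCP relative to hinge in frame: y .287, z = .019+
ey=np.array([.3115,.9503,0]); r=.287*ey+np.array([0,0,.0195])
for t in np.arange(.02,.341,.02):
    print([round(float(v),4) for v in R.from_rotvec(t*ex).apply(r)-r],[round(float(v),4) for v in t*ex])
E
```

```text
clock: 6.1
position: [0.4947, 0.0049, 0.1153]
tcp_rot: [0.81, 0.586, 0.002, 0.002]
force: [7.7, -4.9, -2.5]
grip_width: 0.109
[-0.0001, -0.0004, 0.0057] [0.019, -0.0062, 0.0]
[-0.0003, -0.001, 0.0115] [0.038, -0.0125, 0.0]
[-0.0005, -0.0016, 0.0172] [0.057, -0.0187, 0.0]
[-0.0008, -0.0024, 0.0229] [0.076, -0.0249, 0.0]
[-0.0011, -0.0032, 0.0286] [0.095, -0.0312, 0.0]
[-0.0014, -0.0042, 0.0342] [0.114, -0.0374, 0.0]
[-0.0017, -0.0053, 0.0399] [0.133, -0.0436, 0.0]
[-0.0021, -0.0064, 0.0455] [0.152, -0.0498, 0.0]
[-0.0025, -0.0077, 0.0511] [0.1711, -0.0561, 0.0]
[-0.003, -0.0091, 0.0566] [0.1901, -0.0623, 0.0]
[-0.0035, -0.0106, 0.0622] [0.2091, -0.0685, 0.0]
[-0.004, -0.0122, 0.0677] [0.2281, -0.0748, 0.0]
[-0.0046, -0.0139, 0.0731] [0.2471, -0.081, 0.0]
[-0.0052, -0.0157, 0.0786] [0.2661, -0.0872, 0.0]
[-0.0058, -0.0177, 0.084] [0.2851, -0.0935, 0.0]
[-0.0064, -0.0197, 0.0893] [0.3041, -0.0997, 0.0]
[-0.0071, -0.0218, 0.0946] [0.3231, -0.1059, 0.0]
```

Travel is now about 24.6 mm. I'll start lifting gently along the arc and check the force.

```bash
python3 -m inch '{"offset":[[0,-0.0002,0.0028],[-0.0001,-0.0004,0.0057],[-0.0002,-0.0007,0.0086],[-0.0003,-0.001,0.0115],[-0.0003,-0.001,0.0115]],"rotation":[[0.0095,-0.0031,0],[0.019,-0.0062,0],[0.0285,-0.0093,0],[0.038,-0.0125,0],[0.038,-0.0125,0]],"grip":[0,0,0,0,0]}'
```

```text
clock: 6.6
position: [0.4942, 0.0039, 0.1268]
tcp_rot: [0.81, 0.586, 0.018, -0.01]
force: [10.0, -4.0, -5.4]
grip_width: 0.11
```

```bash
python3 -m inch '{"offset":[[-0.0002,-0.0006,0.0057],[-0.0005,-0.0014,0.0114],[-0.0008,-0.0022,0.0171],[-0.0011,-0.0032,0.0227],[-0.0014,-0.0043,0.0284],[-0.0018,-0.0054,0.034],[-0.0022,-0.0067,0.0396],[-0.0027,-0.0081,0.0451],[-0.0032,-0.0096,0.0507],[-0.0037,-0.0112,0.0562],[-0.0043,-0.0129,0.0616],[-0.0049,-0.0147,0.0671],[-0.0055,-0.0167,0.0725],[-0.0061,-0.0187,0.0778],[-0.0061,-0.0187,0.0778],[-0.0061,-0.0187,0.0778],[-0.0061,-0.0187,0.0778],[-0.0061,-0.0187,0.0778]],"rotation":[[0.019,-0.0062,0],[0.038,-0.0124,0],[0.057,-0.0187,0],[0.076,-0.0249,0],[0.095,-0.0311,0],[0.114,-0.0373,0],[0.133,-0.0436,0],[0.152,-0.0498,0],[0.171,-0.056,0],[0.19,-0.0623,0],[0.209,-0.0685,0],[0.228,-0.0747,0],[0.247,-0.081,0],[0.266,-0.0872,0],[0.266,-0.0872,0],[0.266,-0.0872,0],[0.266,-0.0872,0],[0.266,-0.0872,0]],"grip":[0,0,0,0,0,0,0,0,0,0,0,0,0,0,0,0,0,0]}'
python3 - <<'E'
from cell import arm,viewer
from h import *
s=viewer.snapshot("scene"); im=s["img"][150:260,220:360,::-1]; cv2.imwrite("pics/c3.png",cv2.resize(im,None,fx=5,fy=5,interpolation=cv2.INTER_CUBIC))
hinge=np.array([.515,-.304,.095]); ey=np.array([.3115,.9503,0]); ex=np.array([.9503,-.3115,0])
W=cloud(s).reshape(-1,3)-hinge
x,y,z=W@ex,W@ey,W[:,2]
m=(abs(x)<.012)&(y>.05)&(y<.2)&(z>.02)&(z<.12)
print(m.sum(),np.polyfit(y[m],z[m],1))
print(arm.state()["force"],abs(arm.state()["joint_velocities"]).max())
E
```

```text
clock: 8.4
position: [0.4876, -0.0147, 0.2041]
tcp_rot: [0.8, 0.579, 0.13, -0.092]
force: [9.9, -2.3, -6.2]
grip_width: 0.108
338 [0.3417768  0.01213756]
[ 9.42264413 -3.11615079 -5.32439291] 0.0013473282715909557
```

View pics/c3.png

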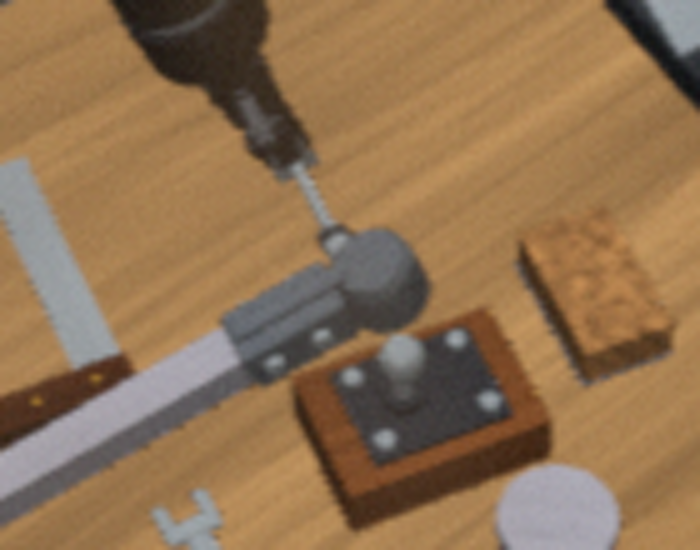

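The crop shows the ball bare at (402,355) and the coupler raised clear at (380,280), still held by the tab. The measured bar angle is about 0.33 rad, so the mouth is about 166 mm above the bench, over the 140 mm needed. The arm is still, so I'll hand in.

```bash
python3 -c "
from cell import hand_in,arm
s=arm.state();print(s['clock'],s['grip_width'],s['position']);print(hand_in())"
```

```text
8.45 0.1139227723216132 [ 0.48757343 -0.01471858  0.20406357]
the job is handed in; nothing more can be done
None
```

I pinched the pull tab, drew the latch out and lifted the coupler off the ball. I handed the job in at 8.45 s with the arm still holding the tab; hand-in reported no verdict.

- **Latch:** I pulled it out in two steps, because the first reached only about 21.4 mm, which was marginal. It ended at about 24.6 mm, judged from how far the gripper moved, and the spring force of 8–9 N fits that.
- **Lift:** I followed the arc about the hinge, with no heaving against the latch: the force at the wrist stayed around 12 N at each check.
- **Height:** The depth image put the drawbar at about 0.33 rad, against 0.32 commanded. That places the coupler's underside about 166 mm above the bench, or roughly 55 mm above the top of the ball.
- **Final state:** The last picture showed the ball bare. The arm's joints were practically still, and the gripper was closed on the tab at about 9–10 mm.
- **Bystanders:** The gripper did not go near any of the tools or tins. Those in the last picture looked undisturbed; I did not measure them.

No check failed. During the initial grip the wrist briefly read about 10 N upward, which went away once I started pulling.

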